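Pack the repair kit and the cooking kit

TASK

Please make up the two kits for the camper van. Repair kit, in the larger tray: the pliers lying flat in the long lane and the smaller grey ring (the blender collar) flat in the empty square bay. Cooking kit, in the smaller tray: the slender spice jar upright in the narrower bay and the small steel cup, mouth up, in the wider bay; set everything down on the tray floors without dropping it, and leave the wide jar, the wide ring, the ramekin and the spoon where they are.

Things in the scene. Friction and masses are not known exactly. Their poses are not given: they have to be found in the camera images.
- repair_tray: Larger wooden kit tray, fixed, 198 x 168 mm, 14 mm high; floor 4 mm thick, walls 4 mm thick, 10 mm above the floor. Origin: centre of the underside, z up. Long lane, 190 (x) x 76 mm inside, centred at tray (0, -42) mm. Empty square bay 80 x 80 mm inside, centred at (-55, +40) mm. The third bay (+x, +y) is filled by a fixed flat tin, below rim height.
- cooking_tray: Smaller wooden kit tray, fixed, 170 x 86 mm, 14 mm high; floor 4 mm thick, walls 4 mm thick, 10 mm above the floor. Origin: centre of the underside, z up. Two bays, both 78 mm inside along tray y: the narrower, 66 mm along tray x, centred at (-48, 0) mm; the wider, 92 mm along tray x, centred at (+35, 0) mm.
- pliers: Steel pliers with grey grips, lying flat, 165 mm long, 16 mm thick, 51 mm wide over the grips. Origin: on the underside at half length, z up, x along the pliers towards the jaws. The solid joint block, 26 mm wide across y, spans x = 0 to 44 mm and is the place to grip (near x = 20 mm, close to the balance point); the grips run from there to x = -82 mm.
- collar: Blender locking collar: the smaller of two grey plastic rings, 56 mm outside diameter, 38 mm hole, 24 mm high, lying flat. Origin: centre of the underside, z up.
- spice_jar: Slender glass spice jar with a steel screw-top lid and a blank paper label, 46 mm diameter, 88 mm high, standing. Origin: centre of the underside, z up.
- steel_cup: Small open steel measuring cup, 56 mm diameter at the rim (54 mm at the foot), 55 mm high, wall 3 mm, standing mouth up. Origin: centre of the underside, z up.
- wide_jar: Bystander: wide glass jar with a steel lid, 68 mm diameter, 80 mm high, standing. Origin: centre of the underside, z up.
- wide_ring: Bystander: the wider of two grey plastic rings, 78 mm outside diameter, 60 mm hole, 16 mm high, lying flat. Origin: centre of the underside, z up.
- ramekin: Bystander: white ceramic ramekin, 76 mm rim diameter, 42 mm high, standing. Origin: centre of the underside, z up.
- spoon: Bystander: wooden spoon, 170 mm long, lying flat, bowl at its +x end. Origin: on its underside near the middle, z up.
Not all that is in view belongs to the job. Leave any blue look-alike of the pliers alone.

How it is judged:
At the end, for the whole second after the job is handed in: Pliers flat in the lane (x 18, y 21 mm, 0.26 rad, either way round), collar flat in the square bay (14.5 mm), spice jar upright in the narrower bay (x 12.5, y 18 mm), steel cup in the wider bay (x 20.5, y 14.5 mm); on the tray floor (0.5 to 8.5 mm up), tilt below 0.12 rad, at rest (x of pliers in the frame of repair_tray between -0.018 and 0.018 m and y of pliers in the frame of repair_tray between -0.063 and -0.021 m and z of pliers in the frame of repair_tray between 0.0005 and 0.0085 m and angle between each of pliers, collar, spice_jar, steel_cup's own z axis and vertical below 0.12 rad and linear speed of each of pliers, collar, spice_jar, steel_cup below 0.02 m/s and angular speed of each of pliers, collar, spice_jar, steel_cup below 0.2 rad/s and angle between the x axis of pliers and the x axis of repair_tray, either way round below 0.26 rad and x of collar in the frame of repair_tray between -0.0695 and -0.0405 m and y of collar in the frame of repair_tray between 0.0255 and 0.0545 m and z of collar in the frame of repair_tray between 0.0005 and 0.0085 m and x of spice_jar in the frame of cooking_tray between -0.0605 and -0.0355 m and y of spice_jar in the frame of cooking_tray between -0.018 and 0.018 m and z of spice_jar in the frame of cooking_tray between 0.0005 and 0.0085 m and x of steel_cup in the frame of cooking_tray between 0.0145 and 0.0555 m and y of steel_cup in the frame of cooking_tray between -0.0145 and 0.0145 m and z of steel_cup in the frame of cooking_tray between 0.0005 and 0.0085 m); the robot touches nothing.
It fails at once if the wide jar, wide ring, ramekin or spoon moved by more than 25 mm or tipped (distance of any of wide_jar, wide_ring, ramekin, spoon from where it was at the start of the episode above 0.025 m or angle between any of wide_jar, wide_ring, ramekin, spoon's own z axis and vertical above 0.5 rad).
It fails at once if a kit thing dropped: more than 35 mm up with nothing touching it ((height (world z) of pliers above 0.035 m and contact force between pliers and anything else below 0.01 N) or (height (world z) of collar above 0.035 m and contact force between collar and anything else below 0.01 N) or (height (world z) of spice_jar above 0.035 m and contact force between spice_jar and anything else below 0.01 N) or (height (world z) of steel_cup above 0.035 m and contact force between steel_cup and anything else below 0.01 N)).
It also fails if it takes over 128 s, if anything falls off the work surface, if the arm or the gripper's body presses on something with over 40 N, if the wrist force passes 120 N, or if a joint passes its speed limit or range.

ROBOT

A 6-joint arm with a two-finger parallel gripper is mounted at the origin on the work surface. World frame = base frame: x ahead of the robot, y to its left, z up, the work surface at z = 0. Lengths are in m, angles in rad, forces in N, time in s.
With the tool pointing down it reaches from about 0.35 to 0.95 m from the base axis. Payload 17.4 kg.
Tool frame: the origin (TCP) lies midway between the tips of the shut fingers; the grasp point (between the pads) lies 19 mm behind it; z points along the fingers, y is the direction in which the jaws open and shut (so a half turn about z gives the same grasp; the last joint's range is limited). The gripper opens to 93 mm and grips with 3 to 60 N. Pads are 15 mm wide; open, the fingers measure 128 mm over their backs; the gripper's body (75 mm by 188 mm) begins 65 mm behind the grasp point.
Start: joints at [-1.373, 0.116, 1.442, -0, 1.584, -0.038], TCP at [0.158, -0.656, 0.219] pointing down, gripper open.
Joint ranges: [-2.83, 2.83], [-0.83, 2.19], [0.07, 2.5], [-1.14, 4.28], [0.01, 3], [-2.97, 2.97]. Speed limits (rad/s): [1.89, 1.89, 2.22, 3.14, 3.14, 3.14].

INTERFACE

Orientations are given as [roll, pitch, yaw] about the fixed x, y, z axes, in that order (R = Rz(yaw) Ry(pitch) Rx(roll)).
In Python, from cell import sense, capture, camera_params, finish_job gives the robot as it stands.
- The arm moves only by the shell command python3 -m creep 'ROWS' [FORCE]. ROWS is JSON, a list that holds one entry, the list of rows, each a list of 5 numbers: the shift along the tool's x, y, z in mm, then the turn about the tool's z in degrees, then the finger opening in mm, from 0 to 93. A call has 1 to 20 rows; each row shifts and turns the commanded pose from where the row before left it, along the tool's axes as they then stand; what a row does not reach is not made up. A row lasts 1/8 s, in which the tool goes at most 62.5 mm and 10.7 degrees, less where a joint would pass 70% of its speed; a pose out of reach is approached as far as the arm can. A call with a gripper value outside its range is refused whole. The fingers move at their own pace and stop on an object; FORCE is the grip in N (left out, the last holds). Time passes only in rows, so rows that do not move let the fingers close. It gives the time, the measured TCP pose, the force and the opening at its end, in the units of the state.
- sense(): the state, without advancing time (a new reading comes with each control period).
- capture(name): name is "scene" or "top" or "wrist"; returns the picture (384x512x3 uint8, red, green, blue); there is no depth.
- camera_params(name): a dict with "fx", "fy", "cx", "cy" (pixels), "extrinsics" (4x4, takes a point from camera to world coordinates); the wrist camera has in their place "hand_eye" (4x4, takes a point from camera to tool coordinates, whose origin is the TCP and whose axes are the flange's). Camera axes: x right, y up, looking along -z (the intrinsics and any distortion apply to the point x, -y, -z); pixel columns grow to the right and rows downward; lengths in m; the calibration is good to about 2 mm. The wrist camera is an equidistant fisheye: a pixel r from the principal point sees the ray r / f radians off the axis. A picture is of the moment at which its call begins: read the wrist's pose just before it. camera_params takes no time and is no camera call.
- finish_job(): hands the job in, once; it reports no verdict.
The state is a dict: "time": time; "q": joint angles; "dq": joint speeds; "joint_torque": joint torques, N m; "eef_pos": TCP position; "tool_rot": TCP orientation; "force": force on the tool from outside, world axes, zero at the start; "moment": the same for the moment, N m; "grip_width": opening from 0.0 (shut) to 1.0 (fully open).
Only numpy, scipy, OpenCV 4.12 (cv2) and the standard library are available. Lean on these libraries where they do the work, as an engineer would, in place of code of your own. Each camera call takes 0.05 s, during which the arm holds its last target.

## Working session

There is one attempt and no reset: what is moved stays moved. The work goes in short steps, Python scripts to look and compute and a shell command to move; the robot and the scene stay as the last step left them, time stands still between calls to the robot, and variables do not carry over. Pictures are saved under pics/ and viewed, and the job is handed in when it is done.

```bash
ls; mkdir -p pics
python3 - <<'E'
from cell import sense,capture,camera_params
import cv2,numpy as np
s=sense();print(s)
for n in ["scene","top","wrist"]:
    im=capture(n);cv2.imwrite(f"pics/{n}0.png",cv2.cvtColor(im,cv2.COLOR_RGB2BGR));
    p=camera_params(n);print(n,{k:np.round(v,4).tolist() for k,v in p.items() if not isinstance(v,str)})
E
```

```text
pics
{'time': 0.0, 'q': array([-1.37278570e+00,  1.16464459e-01,  1.44221495e+00, -1.20476386e-05,
        1.58398515e+00, -3.78145023e-02]), 'dq': array([-3.17356833e-04,  1.21533824e-03,  7.75245230e-05,  7.67197907e-04,
       -9.77087478e-05,  8.75821601e-04]), 'joint_torque': array([ 4.84068769e-04, -7.21261597e+01, -6.22604299e+01,  7.79677927e-02,
        2.37897516e-02, -5.77741844e-05]), 'eef_pos': array([ 0.15765269, -0.65614221,  0.21795094]), 'tool_rot': array([-3.14052106e+00, -2.84857416e-05,  2.35824958e-01]), 'force': array([-0.74570275, -0.481327  , -0.15280304]), 'moment': array([ 0.04027832,  0.00492761, -0.00327963]), 'grip_width': 1.0007701223060033}
scene {'fx': 359.9507, 'fy': 359.9507, 'cx': 255.7552, 'cy': 194.1182, 'extrinsics': [[-0.8935, -0.2662, 0.3616, 0.8917], [0.449, -0.5298, 0.7195, 0.8593], [0.0, 0.8053, 0.5929, 0.6974], [0.0, 0.0, 0.0, 1.0]]}
top {'fx': 481.1326, 'fy': 481.1326, 'cx': 252.7846, 'cy': 181.398, 'extrinsics': [[-0.0166, 0.9973, -0.072, 0.3905], [-0.9998, -0.017, -0.0051, 0.0606], [-0.0063, 0.0719, 0.9974, 1.4339], [0.0, 0.0, 0.0, 1.0]]}
wrist {'fx': 297.3186, 'fy': 297.3186, 'cx': 254.9514, 'cy': 190.5612, 'hand_eye': [[0.0003, 0.9635, 0.2677, 0.0741], [1.0, -0.0004, 0.0003, 0.0003], [0.0003, 0.2677, -0.9635, -0.1663], [0.0, 0.0, 0.0, 1.0]]}
```

View pics/top0.png

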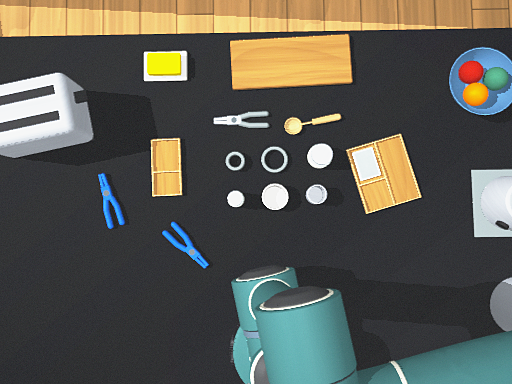

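View pics/scene0.png

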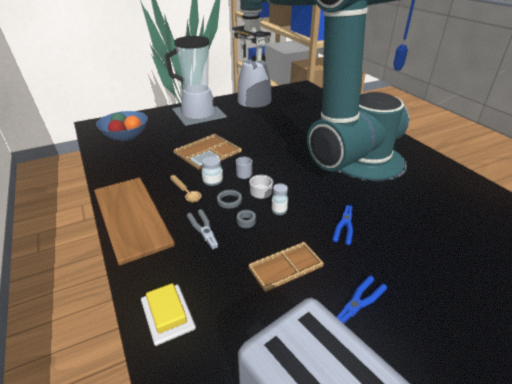

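View pics/wrist0.png

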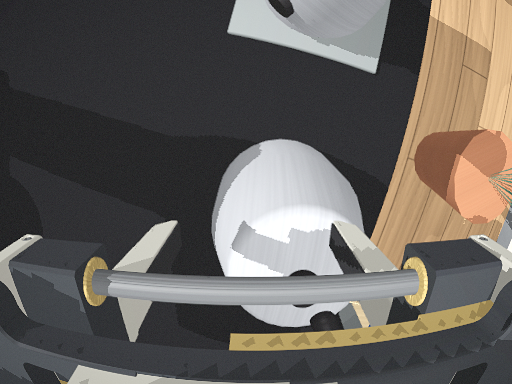

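The top view shows these, with pixel positions:
- **Grey pliers:** (241,120), jaws to the left. The two blue look-alikes at (110,200) and (186,245) are to be left alone.
- **Rings:** small (235,161), wide (274,159).
- **Jars and cups:** wide jar (320,155), spice jar (235,198), ramekin (275,197), cup (316,194).
- **Spoon:** (312,123).
- **Trays:** cooking (167,167), repair (384,174).

Next I'll measure them and check an enlarged crop.

```bash
cat > h.py <<'E'
import numpy as np,cv2
from cell import sense,capture,camera_params
from scipy.spatial.transform import Rotation as R
def grab(n,f):
    s=sense();im=capture(n);b=cv2.cvtColor(im,cv2.COLOR_RGB2BGR);cv2.imwrite(f"pics/{f}.png",b);np.save(f"pics/{f}.npy",np.r_[s['eef_pos'],s['tool_rot']]);return b
def ray(n,u,v,pose=None):
    p=camera_params(n);x=(u-p['cx'])/p['fx'];y=(v-p['cy'])/p['fy']
    if n!='wrist':
        d=np.array([x,-y,-1.]);E=np.array(p['extrinsics'])
    else:
        r=np.hypot(x,y);k=np.sin(r)/r if r>1e-9 else 1
        d=np.array([x*k,-y*k,-np.cos(r)]);T=np.eye(4);T[:3,:3]=R.from_euler('xyz',pose[3:]).as_matrix();T[:3,3]=pose[:3]
        E=T@np.array(p['hand_eye'])
    return E[:3,3],E[:3,:3]@d
def pt(n,u,v,z,pose=None):
    o,d=ray(n,u,v,pose);return o+d*(z-o[2])/d[2]
E
python3 - <<'E'
from h import *
im=cv2.imread('pics/top0.png')
c=im[100:220,140:430];cv2.imwrite('pics/topcrop.png',cv2.resize(c,None,fx=2.75,fy=2.75,interpolation=cv2.INTER_CUBIC))
g=cv2.cvtColor(im,cv2.COLOR_BGR2HSV)
m=((g[...,2]>75)).astype('uint8')*255
n,l,st,ce=cv2.connectedComponentsWithStats(m)
for i in range(1,n):
    x,y,w,h,a=st[i]
    if a>40 and 100<y+h/2<280 and x>95 and x<430:
        cs,_=cv2.findContours((l==i).astype('uint8'),0,2);r=cv2.minAreaRect(cs[0])
        print(st[i],np.round(r[0],1),np.round(r[1],1),round(r[2],1),np.round(pt('top',*r[0],0.014)[:2],4))
E
```

```text
[213 111  56  17 576] [240.5 119. ] [16. 55.] 90.0 [0.6804 0.1014]
[284 113  58  22 506] [312.6 123.7] [17.3 57.7] 84.9 [ 0.6625 -0.1136]
[ 346  133   76   81 3990] [383.2 173. ] [68.4 59.1] 72.6 [ 0.5112 -0.3182]
[ 150  137   33   60 1766] [165.8 166.6] [58.3 30.6] 88.0 [0.5414 0.3254]
[307 143  26  26 531] [319.5 155.5] [25. 25.] 90.0 [ 0.5666 -0.1314]
[261 146  27  27 280] [274. 159.] [26. 26.] 90.0 [0.5585 0.0037]
[225 151  20  20 203] [234.5 160.5] [19. 19.] 90.0 [0.556  0.1211]
[ 98 173  27  56 633] [108.5 199.8] [55.6 18.1] 73.3 [0.4458 0.4953]
[261 183  28  27 584] [274.5 196. ] [26. 27.] 90.0 [0.4486 0.0044]
[305 184  23  20 353] [316.  193.5] [19. 22.] 90.0 [ 0.4539 -0.1181]
[227 190  18  17 242] [235.5 198. ] [16. 17.] 90.0 [0.4447 0.1196]
[162 221  47  48 610] [186.8 246.2] [56.6 17.7] 45.0 [0.3056 0.2646]
```

View pics/topcrop.png

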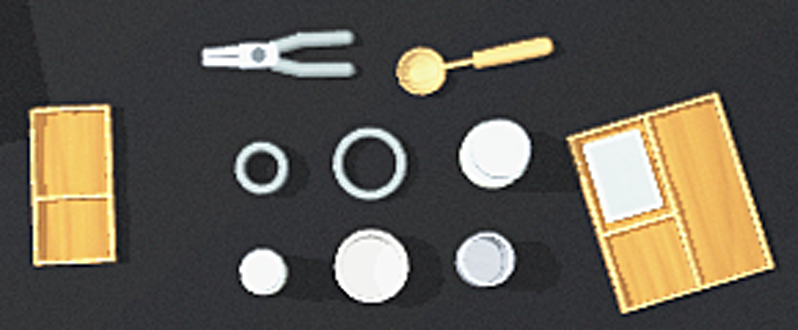

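In the enlarged crop:
- The grey pliers are at the top left, with steel jaws and grey grips.
- The smaller ring (56 mm, about 19 px) is left of the wide one (78 mm, about 26 px).
- The spice jar is the narrow white lid at the lower left. The cup, with its open interior, is at the lower right.
- The cooking tray's wide bay is towards world +x. The repair tray's lane is on the right (-y), and its empty bay is at the lower left.

Now I'll move over the middle for a wrist view.

```bash
python3 -m creep '[[[30.4,-34.9,-11,0,93],[30.4,-34.9,-11,0,93],[30.4,-34.9,-11,0,93],[30.4,-34.9,-11,0,93],[30.4,-34.9,-11,0,93],[30.4,-34.9,-11,0,93],[30.4,-34.9,-11,0,93],[30.4,-34.9,-11,0,93],[30.4,-34.9,-11,0,93],[30.4,-34.9,-11,0,93],[30.4,-34.9,-11,0,93],[30.4,-34.9,-11,0,93],[30.4,-34.9,-11,0,93],[30.4,-34.9,-11,0,93],[30.4,-34.9,-11,0,93],[30.4,-34.9,-11,0,93],[0,0,0,6.8,93],[0,0,0,6.7,93],[0,0,0,0,93],[0,0,0,0,93]]]'
python3 -c "
from h import *
grab('wrist','w1');s=sense();print(s['eef_pos'],s['tool_rot'],s['q'])"
```

```text
time: 2.65
eef_pos: [0.5001, 0.0002, 0.3946]
tool_rot: [-3.142, 0.0, 0.003]
force: [-0.1, -0.3, 0.2]
grip_width: 1.002
[5.00104409e-01 1.18282714e-04 3.94627125e-01] [-3.14156727e+00 -2.28990773e-06  2.14969063e-03] [-5.07903745e-02 -2.54209863e-01  1.51053707e+00  2.67834266e-05
  1.88526450e+00  1.51786455e+00]
```

View pics/w1.png

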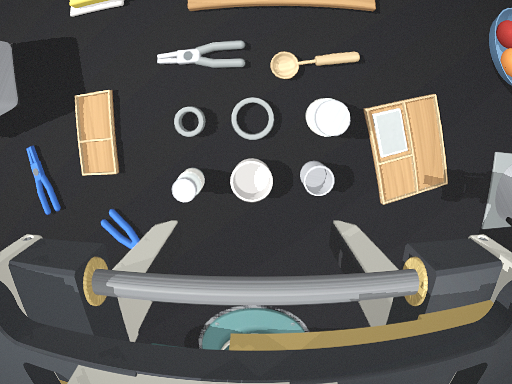

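The wrist view from 0.39 m shows everything:
- **Objects:** pliers (200,54), collar (189,121), wide ring (252,118), wide jar (328,117), spice jar (188,184), ramekin (251,180), cup (317,178).
- **Trays:** cooking (98,133), repair (405,148).

I'll extract positions from this view and hold them against the top camera.

Run:
```python
from h import *
im=cv2.imread('pics/w1.png');P=np.load('pics/w1.npy')
top=cv2.imread('pics/top0.png')
def tr(im,n,P,box):
    g=cv2.cvtColor(im,cv2.COLOR_BGR2HSV);m=((g[...,0]>8)&(g[...,0]<28)&(g[...,1]>50)&(g[...,2]>70)).astype('uint8')
    x0,y0,x1,y1=box;k=np.zeros_like(m);k[y0:y1,x0:x1]=m[y0:y1,x0:x1]
    k=cv2.morphologyEx(k,cv2.MORPH_CLOSE,np.ones((3,3)))
    cs,_=cv2.findContours(k,0,cv2.CHAIN_APPROX_NONE);c=cv2.convexHull(max(cs,key=cv2.contourArea))
    w=np.array([pt(n,u,v,.012,P)[:2] for u,v in c[:,0].astype(float)])*1000
    r=cv2.minAreaRect(w.astype('float32'));print('tray',n,np.round(r[0],1),np.round(r[1],1),round(r[2],2))
tr(im,'wrist',P,(65,80,125,185));tr(im,'wrist',P,(355,85,460,215))
tr(top,'top',None,(145,130,190,205));tr(top,'top',None,(340,125,430,220))
def blob(im,n,P,box,z,nm,th=75):
    g=cv2.cvtColor(im,cv2.COLOR_BGR2HSV)[...,2];x0,y0,x1,y1=box;k=np.zeros(g.shape,'uint8');k[y0:y1,x0:x1]=g[y0:y1,x0:x1]>th
    nn,l,st,_=cv2.connectedComponentsWithStats(k);i=1+np.argmax(st[1:,4]);k=(l==i).astype('uint8')
    cs,_=cv2.findContours(k,0,cv2.CHAIN_APPROX_NONE);c=max(cs,key=cv2.contourArea)[:,0].astype(float)
    w=np.array([pt(n,u,v,z,P)[:2] for u,v in c])*1000
    e=cv2.minEnclosingCircle(w.astype('float32'));r=cv2.minAreaRect(w.astype('float32'))
    print(nm,n,'circ',np.round(e[0],1),'D',round(2*e[1],1),'rect',np.round(r[0],1),np.round(r[1],1),round(r[2],1));return w
blob(im,'wrist',P,(170,103,210,140),.012,'collar');blob(top,'top',None,(222,148,248,173),.02,'collar')
w=blob(im,'wrist',P,(150,35,250,75),.008,'pliers');blob(top,'top',None,(205,105,272,132),.012,'pliers')
np.save('pl.npy',w)
blob(top,'top',None,(224,186,248,210),.088,'spice');blob(top,'top',None,(303,180,330,207),.055,'cup')
for nm,b in dict(pl=(145,30,255,80),sp=(160,155,220,210),cup=(290,150,345,205)).items():
    cv2.imwrite(f'pics/c_{nm}.png',cv2.resize(im[b[1]:b[3],b[0]:b[2]],None,fx=7,fy=7,interpolation=cv2.INTER_CUBIC))
a=np.vstack([cv2.resize(im[b[1]:b[3],b[0]:b[2]],(385,385),interpolation=cv2.INTER_CUBIC) for b in [(160,155,215,210)]])
b=cv2.resize(im[150:205,290:345],(385,385),interpolation=cv2.INTER_CUBIC)
cv2.imwrite('pics/c_two.png',np.hstack([a,b]))
```

```text
tray wrist [541.3 325.3] [173.   95.8] 1.58
tray wrist [ 511.8 -316.4] [202.7 176. ] 15.76
tray top [541.8 325.7] [173.6  90.7] 1.71
tray top [ 511.7 -318.2] [200.9 174.6] 15.77
collar wrist circ [555. 123.] D 61.5 rect [555.5 122.2] [59.6 56.5] 88.3
collar top circ [555.4 119.7] D 59.0 rect [555.4 120.8] [56.2 56.5] 89.1
pliers wrist circ [679.4 102.3] D 168.8 rect [678.6 103. ] [ 51.1 166.5] 2.6
pliers top circ [680.9 100.5] D 168.1 rect [680.8 101.5] [164.6  48.4] 89.0
spice top circ [440.6 116.7] D 49.4 rect [441.9 116.6] [47.6 44.8] 89.0
cup top circ [ 450.7 -112.9] D 63.3 rect [ 452.1 -113. ] [63.  54.5] 89.0
```

View pics/c_pl.png

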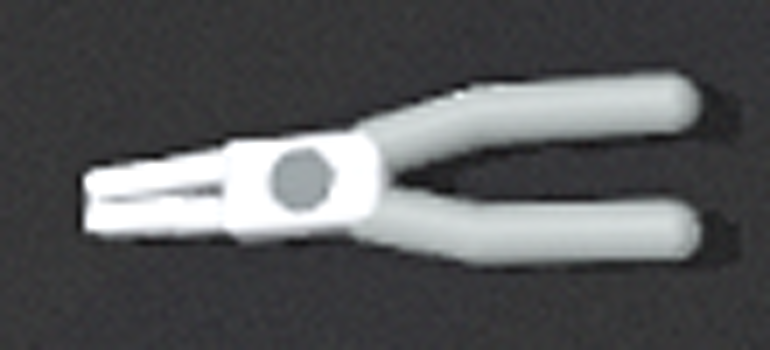

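View pics/c_two.png

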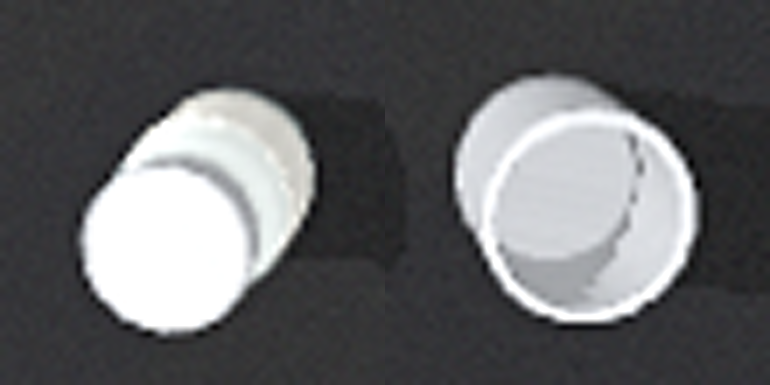

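The crops confirm the items. The pliers show a white joint block with its pivot at about (188,56). The spice jar lid is centred at about (183.7,190.3), and the cup's open rim at about (319.1,180.9).

Run:
```python
from h import *
P=np.load('pics/w1.npy')
for nm,u,v,z in [('spice',183.7,190.3,.088),('cup',319.1,180.9,.055),('pivot',188.1,55.7,.016)]: print(nm,np.round(pt('wrist',u,v,z,P)*1000,1))
im=cv2.imread('pics/w1.png')
# block: bright-steel part
g=cv2.cvtColor(im,cv2.COLOR_BGR2HSV);k=np.zeros(g.shape[:2],'uint8');k[35:75,150:250]=g[35:75,150:250,2]>230
for u in (178,183,188,193,198):
    vs=np.where(k[:,u])[0];print(u,vs.min(),vs.max(),np.round(pt('wrist',u,vs.min()-.5,.014,P)*1000,1)[:2],np.round(pt('wrist',u,vs.max()+.5,.014,P)*1000,1)[:2])
xs=np.where(k[40:70].any(0))[0];print('jaw tip',np.round(pt('wrist',xs.min()-.5,58,.012,P)*1000,1))
w=np.load('pl.npy');print(w.min(0),w.max(0))
```

```text
spice [442.9 119.7  88. ]
cup [ 451.8 -114.2   55. ]
pivot [678.7 122.9  16. ]
178 50 62 [692.5 142.9] [667.2 142.6]
183 50 62 [691.8 133.3] [666.5 133. ]
188 50 61 [691.1 123.7] [667.9 123.5]
193 49 61 [692.4 114.3] [667.3 114. ]
198 50 59 [689.9 104.8] [670.6 104.6]
jaw tip [679.9 185.7  12. ]
[655.24385597  20.49500922] [707.09700702 186.15806656]
```

```bash
python3 -m creep '[[[-9.6,-19.7,40,0,80],[-9.6,-19.7,40,0,80],[-9.6,-19.7,40,0,80],[-9.6,-19.7,40,0,80],[-9.6,-19.7,40,0,80],[-9.6,-19.7,30,0,80],[0,0,0,0,80],[0,0,0,0,80]]]' 20
python3 -c "
from h import *
grab('wrist','w2')"
```

```text
time: 3.7
eef_pos: [0.4431, 0.1181, 0.166]
tool_rot: [-3.141, -0.001, 0.001]
force: [0.6, -0.0, 1.6]
grip_width: 0.859
```

View pics/w2.png

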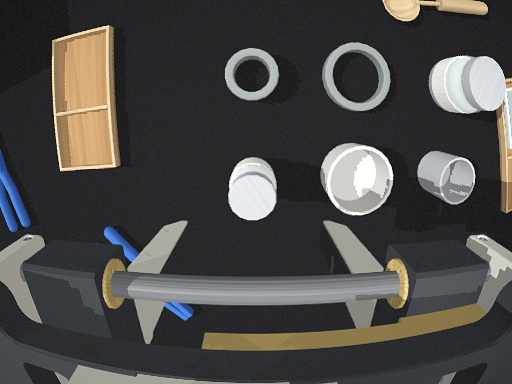

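The jar lid is at (252,197), centred between the fingertips at columns 187 and 323. I'll check the numbers from this nearer view.

Run:
```python
from h import *
P=np.load('pics/w2.npy');print(P)
print(pt('wrist',252.5,197,.088,P)*1000)
print('collar',pt('wrist',251.5,73.5,.018,P)*1000, pt('wrist',225,73.5,.024,P)*1000,pt('wrist',278.5,73.5,.024,P)*1000)
```

```text
[ 4.43141723e-01  1.18122088e-01  1.65967211e-01 -3.14149816e+00
 -1.38011003e-03  9.12708744e-04]
[443.77434352 119.99760568  88.        ]
collar [556.24768766 121.63803295  18.        ] [555.86964642 148.6549302   24.        ] [555.7765412   94.02263525  24.        ]
```

```bash
python3 -m creep '[[[0,-1,30,0,80],[0,0,30,0,80],[0,0,30,0,80],[0,0,25,0,80],[0,0,16,0,80],[0,0,0,0,80],[0,0,0,0,40],[0,0,0,0,40],[0,0,0,0,40],[0,0,0,0,40],[0,0,0,0,40],[0,0,0,0,40]]]' 20
```

```text
time: 5.25
eef_pos: [0.4427, 0.1195, 0.0339]
tool_rot: [-3.141, -0.0, 0.0]
force: [-0.4, 0.7, 5.3]
grip_width: 0.489
```

Grip width 45.5 mm matches the jar. Next I lift, carry and check.

```bash
python3 -m creep '[[[0,0,-15,0,40],[0,0,-30,0,40],[0,0,-30,0,40],[0,0,-25,0,40],[10.2,-41,-10,0,40],[10.2,-41,0,0,40],[10.2,-41,0,0,40],[10.1,-41,0,0,40],[10.1,-41,0,0,40],[0,0,0,0,40],[0,0,0,0,40]]]'
python3 -c "
from h import *
grab('wrist','w3')"
```

```text
time: 6.62
eef_pos: [0.4931, 0.3241, 0.1439]
tool_rot: [3.141, 0.0, 0.0]
force: [-0.6, -0.2, -1.4]
grip_width: 0.487
```

View pics/w3.png

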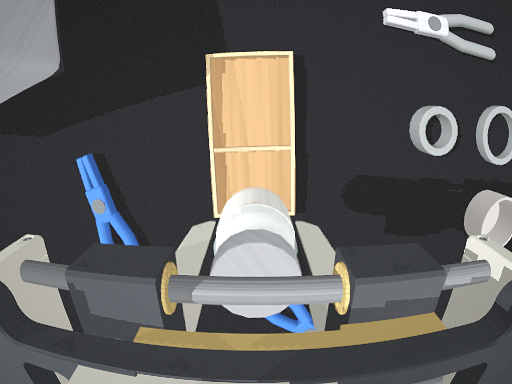

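The jar is held above the tray. The tray's far corners are at (207,55) and (293,52), and the divider runs from (212,150) to (294,148).

Run:
```python
from h import *
P=np.load('pics/w3.npy')
q=[pt('wrist',u,v,.014,P)[:2]*1000 for u,v in [(207,54.5),(293,51.5),(295.5,215),(212.5,150),(294.5,148)]]
print(np.round(q,1))
```

```text
[[624.3 371.2]
 [627.  286.4]
 [457.9 280.5]
 [527.4 366.6]
 [529.4 284. ]]
```

```bash
python3 -m creep '[[[0,0,30,0,40],[0,0,30,0,40],[0,0,25,0,40],[0,0,15,0,40],[0,0,3,0,40],[0,0,0,0,40],[0,0,1,0,40],[0,0,1,0,40],[0,0,0,0,40]]]'
```

```text
time: 7.8
eef_pos: [0.4934, 0.3245, 0.0388]
tool_rot: [-3.141, -0.0, 0.0]
force: [-0.7, 0.0, -1.6]
grip_width: 0.489
```

```bash
python3 -m creep '[[[0,0,0.6,0,40],[0,0,0.5,0,40],[0,0,0,0,40],[0,0,0,0,40]]]'; python3 -c "
from h import *
print(sense()['force'],sense()['eef_pos'])"
```

```text
time: 8.3
eef_pos: [0.4934, 0.3245, 0.0379]
tool_rot: [-3.141, -0.0, 0.0]
force: [-1.1, -1.1, 4.8]
grip_width: 0.491
[-1.11410031 -1.10220491  4.77916872] [0.49343743 0.32452739 0.03794218]
```

The force rose from -1.6 to +4.8 N at the expected height, so the jar is on the floor. Now I release and rise.

```bash
python3 -m creep '[[[0,0,0,0,66],[0,0,0,0,66],[0,0,0,0,66],[0,0,0,0,66],[0,0,-30,0,66],[0,0,-40,0,66],[0,0,-40,0,80],[0,0,-20,0,80],[-4.1,44,0,0,80],[-4.1,44,0,0,80],[-4.1,44,0,0,80],[-4.1,44,0,0,80],[-4.1,44,0,0,80],[-4.1,44,0,0,80],[-4.1,44,0,0,80],[-4.1,44,0,0,80],[-4.1,44,0,0,80],[-4.1,42,0,0,80],[0,0,0,0,80],[0,0,0,0,80]]]'
python3 -c "
from h import *
grab('wrist','w4')"
```

```text
time: 10.8
eef_pos: [0.4523, -0.1133, 0.167]
tool_rot: [-3.141, 0.001, -0.0]
force: [-0.2, 0.1, 0.0]
grip_width: 0.859
```

View pics/w4.png

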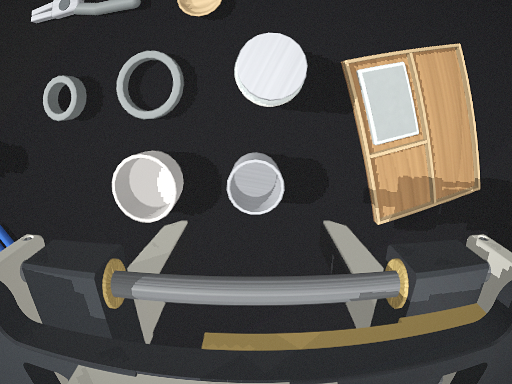

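The cup rim is centred at about (255.5,187), between the fingers. The repair tray corners are at (343,61), (460,44), (480,189) and (378,224).

Run:
```python
from h import *
P=np.load('pics/w4.npy')
print(pt('wrist',255.5,187,.055,P)*1000)
q=np.array([pt('wrist',u,v,.014,P)[:2]*1000 for u,v in [(343,61),(460,44),(480.5,189),(378,224)]])
print(np.round(q,1),q.mean(0),[np.linalg.norm(q[i]-q[i-1]) for i in range(4)])
```

```text
[ 452.58429126 -114.00454168   55.        ]
[[ 583.5 -209. ]
 [ 629.  -371.4]
 [ 439.9 -426.7]
 [ 394.9 -264.7]] [ 511.82905857 -317.92304209] [np.float64(196.61082308942096), np.float64(168.65018853769936), np.float64(197.04785411335126), np.float64(168.1707192469808)]
```

```bash
python3 -m creep '[[[0,0.7,40,0,80],[0,0,40,0,80],[0,0,30,0,80],[0,0,22,0,80],[0,0,13,0,80],[0,0,0,0,80],[0,0,0,0,48],[0,0,0,0,48],[0,0,0,0,48],[0,0,0,0,48],[0,0,0,0,48],[0,0,0,0,48]]]'
```

```text
time: 12.35
eef_pos: [0.4527, -0.1143, 0.0231]
tool_rot: [3.142, -0.001, 0.0]
force: [-0.9, 1.0, 6.4]
grip_width: 0.592
```

```bash
python3 -m creep '[[[0,0,-15,0,48],[0,0,-30,0,48],[0,0,-40,0,48],[0,0,-35,0,48],[12.4,-44,-5,0,48],[12.4,-44,0,0,48],[12.4,-44,0,0,48],[12.4,-44,0,0,48],[12.4,-44,0,0,48],[12.4,-44,0,0,48],[12.4,-44,0,0,48],[12.4,-44,0,0,48],[12.4,-44,0,0,48],[12.2,-44.8,0,0,48],[0,0,0,0,48],[0,0,0,0,48]]]'
python3 -c "
from h import *
grab('wrist','w5')"
```

```text
time: 14.35
eef_pos: [0.5759, 0.3262, 0.1478]
tool_rot: [3.141, 0.0, 0.0]
force: [-0.0, -0.6, -1.4]
grip_width: 0.595
```

View pics/w5.png

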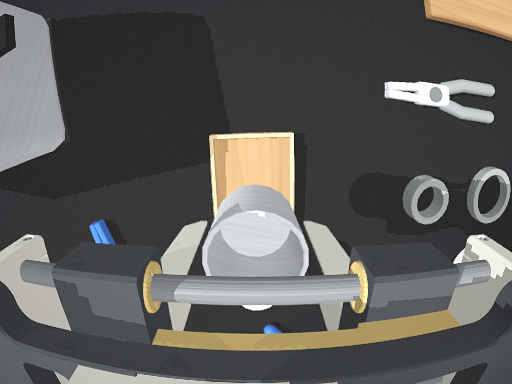

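The cup is held over the wide bay and the toaster is clear on the left. Descending.

```bash
python3 -m creep '[[[0,0,30,0,48],[0,0,35,0,48],[0,0,30,0,48],[0,0,18,0,48],[0,0,4,0,48],[0,0,1.5,0,48],[0,0,0,0,48],[0,0,0.7,0,48],[0,0,0.7,0,48],[0,0,0,0,48],[0,0,0,0,48]]]'
```

```text
time: 15.78
eef_pos: [0.5761, 0.3266, 0.0277]
tool_rot: [-3.142, 0.0, 0.0]
force: [0.1, -0.2, -1.6]
grip_width: 0.594
```

```bash
python3 -m creep '[[[0,0,0.6,0,48],[0,0,0.5,0,48],[0,0,0,0,48],[0,0,0,0,48]]]'
```

```text
time: 16.27
eef_pos: [0.5762, 0.3266, 0.0271]
tool_rot: [-3.141, -0.0, 0.0]
force: [-3.5, -2.3, 5.3]
grip_width: 0.597
```

Contact at the expected height. Releasing and moving to the pliers.

```bash
python3 -m creep '[[[0,0,0,0,74],[0,0,0,0,74],[0,0,0,0,74],[0,0,0,0,74],[0,0,-30,0,74],[0,0,-40,0,74],[0,0,-40,0,74],[0,0,-40,0,60],[20.7,40.8,0,0,60],[20.7,40.8,0,0,60],[20.7,40.8,0,0,60],[20.7,40.8,0,0,60],[20.6,40.8,0,0,60],[0,0,0,0,60]]]'
python3 -c "
from h import *
grab('wrist','w6')"
```

```text
time: 18.02
eef_pos: [0.6804, 0.12, 0.1761]
tool_rot: [3.141, 0.0, -0.003]
force: [0.1, -0.1, -0.2]
grip_width: 0.647
```

```bash
python3 -m creep '[[[0,0,0,-10,60],[0,0,0,-10,60],[0,0,0,-10,60],[0,0,0,-10,60],[0,0,0,-10,60],[0,0,0,-10,60],[0,0,0,-10,60],[0,0,0,-10,60],[0,0,0,-10,60],[0,0,0,0,60],[0,0,0,0,60]]]'
python3 -c "
from h import *
grab('wrist','w7')"
```

```text
time: 19.45
eef_pos: [0.6793, 0.1232, 0.1766]
tool_rot: [3.142, -0.0, 1.568]
force: [0.3, -0.5, 0.9]
grip_width: 0.644
```

View pics/w7.png

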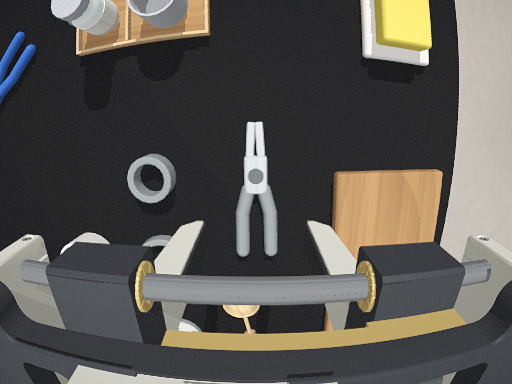

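The jar and cup stand in the tray at top left. The pliers lie between the fingers with the pivot at (255.5,176). The wide ring is off to the left and the cutting board to the right.

Run:
```python
from h import *
P=np.load('pics/w7.npy');im=cv2.imread('pics/w7.png');print(P)
g=cv2.cvtColor(im,cv2.COLOR_BGR2HSV);k=np.zeros(g.shape[:2],'uint8');k[115:262,228:290]=g[115:262,228:290,2]>90
cs,_=cv2.findContours(k,0,1);c=max(cs,key=cv2.contourArea)[:,0].astype(float)
w=np.array([pt('wrist',u,v,.01,P)[:2] for u,v in c])*1000
r=cv2.minAreaRect(w.astype('float32'));print(r)
print('pivot',pt('wrist',255.5,176,.016,P)*1000,'board corner',pt('wrist',334,172,.01,P)*1000)
for v in (160,170,180):
    us=np.where(k[v])[0];print(v,np.round(pt('wrist',us.min()-.5,v,.014,P)*1000,1),np.round(pt('wrist',us.max()+.5,v,.014,P)*1000,1))
```

```text
[ 6.79329061e-01  1.23223623e-01  1.76623213e-01  3.14155726e+00
 -1.22418030e-04  1.56753769e+00]
((682.1896362304688, 101.919921875), (166.2379913330078, 50.1214714050293), 88.56448364257812)
pivot [679.83425704 123.51412806  16.        ] board corner [771.78604792 127.11083664  10.        ]
160 [666.4 141.5  14. ] [693.3 141.4  14. ]
170 [666.3 130.1  14. ] [693.4 130.   14. ]
180 [666.2 118.4  14. ] [693.5 118.4  14. ]
```

```bash
python3 -m creep '[[[0,0.6,40,0,60],[0,0,40,0,60],[0,0,40,0,60],[0,0,30,0,60],[0,0,14,0,60],[0,0,7,0,60],[0,0,0,0,60],[0,0,0,0,20],[0,0,0,0,20],[0,0,0,0,20],[0,0,0,0,20],[0,0,0,0,20],[0,0,0,0,20]]]' 35
```

```text
time: 21.12
eef_pos: [0.6802, 0.1226, 0.0058]
tool_rot: [3.141, -0.0, 1.571]
force: [-1.2, -0.1, 2.1]
grip_width: 0.273
```

Grip at 25.4 mm matches the 26 mm joint block. Lifting, carrying and turning.

```bash
python3 -m creep '[[[0,0,-10,0,20],[0,0,-25,0,20],[0,0,-40,0,20],[0,0,-40,0,20],[0,0,-30,0,20],[-47.5,-13.7,-5,0,20],[-47.5,-13.7,0,0,20],[-47.5,-13.7,0,0,20],[-47.5,-13.7,0,0,20],[-47.5,-13.7,0,0,20],[-47.5,-13.8,0,0,20],[-47.5,-13.8,0,0,20],[-47.5,-13.8,0,0,20],[-47.5,-13.8,0,0,20],[-47.5,-13.8,0,0,20],[0,0,0,0,20]]]'
python3 -m creep '[[[0,0,0,9.3,20],[0,0,0,9.3,20],[0,0,0,9.3,20],[0,0,0,9.3,20],[0,0,0,9.3,20],[0,0,0,9.3,20],[0,0,0,9.2,20],[0,0,0,9.2,20],[0,0,0,0,20],[0,0,0,0,20]]]'
python3 -c "
from h import *
grab('wrist','w8');grab('scene','s8')"
```

```text
time: 23.12
eef_pos: [0.5415, -0.3551, 0.1557]
tool_rot: [-3.141, 0.0, 1.568]
force: [0.3, 0.6, -1.6]
grip_width: 0.279
time: 24.38
eef_pos: [0.5429, -0.352, 0.1557]
tool_rot: [3.142, -0.0, 0.28]
force: [-1.1, 0.1, -2.2]
grip_width: 0.274
```

View pics/w8.png

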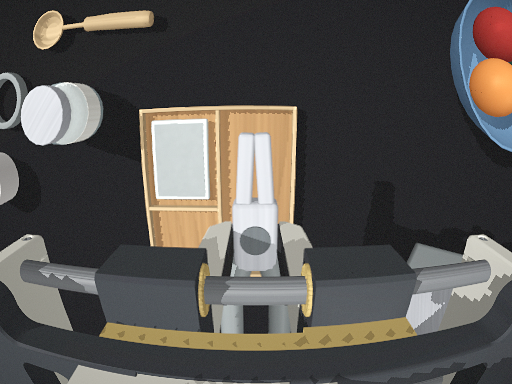

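The pliers are level in the grip, aligned with the lane. The lane's far end runs from (219,109) to (297,107), and the outer far corner is at (139,112).

Run:
```python
from h import *
P=np.load('pics/w8.npy');print(P)
q=np.array([pt('wrist',u,v,.014,P)[:2]*1000 for u,v in [(140,111.5),(297,106.5),(219,108.5),(294,215),(219,215)]])
y=.2752;c,s=np.cos(y),np.sin(y)
for cc in ([511.8,-317.6],):
    d=q-np.array(cc);print(np.round(q,1),np.round(np.c_[d@[c,s],d@[-s,c]],1))
d=P[:2]*1000-[511.8,-317.6];print('tcp in tray',d@[c,s],d@[-s,c])
```

```text
[ 5.42881960e-01 -3.52027190e-01  1.55726206e-01  3.14158180e+00
 -1.07285455e-04  2.80017952e-01]
[[ 582.5 -212.1]
 [ 630.1 -372.1]
 [ 605.8 -295.7]
 [ 516.8 -404.8]
 [ 493.8 -324.9]] [[ 96.7  82.3]
 [ 99.1 -84.6]
 [ 96.4  -4.4]
 [-18.8 -85.3]
 [-19.3  -2.1]]
tcp in tray 20.557148655214153 -41.57791872071345
```

```bash
python3 -m creep '[[[0,0.6,40,0,20],[0,0,40,0,20],[0,0,30,0,20],[0,0,20,0,20],[0,0,9,0,20],[0,0,4,0,20],[0,0,1.5,0,20],[0,0,0,0,20],[0,0,0.5,0,20],[0,0,0.5,0,20],[0,0,0,0,20]]]'
```

```text
time: 25.85
eef_pos: [0.5429, -0.353, 0.0101]
tool_rot: [3.142, -0.0, 0.276]
force: [0.5, -0.0, -1.3]
grip_width: 0.278
```

```bash
python3 -m creep '[[[0,0,0.6,0,20],[0,0,0.5,0,20],[0,0,0,0,20],[0,0,0,0,20]]]'
```

```text
time: 26.35
eef_pos: [0.5429, -0.3531, 0.0097]
tool_rot: [3.141, -0.0, 0.276]
force: [-4.1, 3.3, 7.6]
grip_width: 0.276
```

```bash
python3 -m creep '[[[0,0,0,0,33],[0,0,0,0,33],[0,0,0,0,33],[0,0,0,0,33],[0,0,-10,0,33],[0,0,-30,0,33],[0,0,-40,0,33],[0,0,-40,0,50],[0,0,-35,0,60],[0,0,0,8,70],[0,0,0,7.8,72],[0,0,0,0,72]]]'
python3 -c "
from h import *
grab('wrist','w9')"
```

```text
time: 27.85
eef_pos: [0.5429, -0.353, 0.1647]
tool_rot: [3.141, -0.001, 0.001]
force: [-0.6, 0.9, 0.1]
grip_width: 0.768
```

View pics/w9.png

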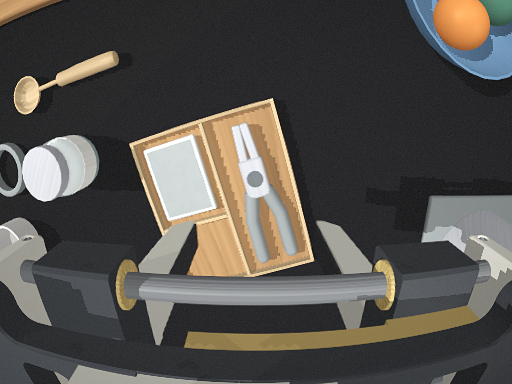

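The pliers lie flat and centred in the lane (pivot at (255,180)). On to the collar.

```bash
python3 -m creep '[[[1.3,-47.4,0,0,72],[1.3,-47.4,0,0,72],[1.3,-47.4,0,0,72],[1.3,-47.4,0,0,72],[1.3,-47.4,0,0,72],[1.3,-47.4,0,0,72],[1.3,-47.4,0,0,72],[1.3,-47.4,0,0,72],[1.3,-47.5,0,0,72],[1.3,-47.5,0,0,72],[0,0,0,0,72],[0,0,0,0,72]]]' 20
python3 -c "
from h import *
grab('wrist','w10')"
```

```text
time: 29.4
eef_pos: [0.5558, 0.1209, 0.164]
tool_rot: [3.141, 0.0, 0.002]
force: [0.1, -0.1, 0.9]
grip_width: 0.775
```

View pics/w10.png

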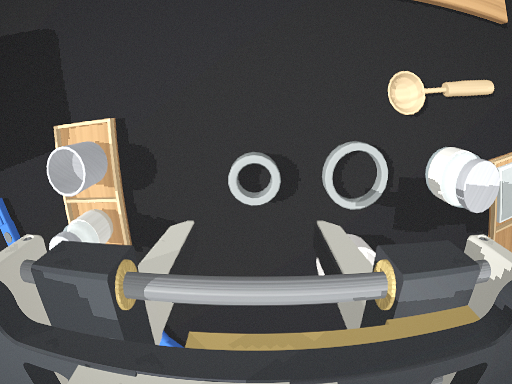

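The collar (254.5,179.5) is the smaller ring, about 53 px across against 66 px for the wide ring at (355,175). It is centred between the fingers.

```bash
python3 - <<'E'
from h import *
P=np.load('pics/w10.npy');print(P[:3])
print(pt('wrist',254.5,180,.024,P)*1000,[np.round(pt('wrist',u,182,.024,P)*1000,1) for u in (228,281)])
E
python3 -m creep '[[[0,0,40,0,72],[0,0,40,0,72],[0,0,35,0,72],[0,0,22,0,72],[0,0,10,0,72],[0,0,5,0,72],[0,0,0,0,72],[0,0,0,0,50],[0,0,0,0,50],[0,0,0,0,50],[0,0,0,0,50],[0,0,0,0,50]]]' 20
```

```text
[0.55576341 0.12090412 0.16401215]
[556.3798626  121.13219655  24.        ] [array([554.1, 149.3,  24. ]), array([554.3,  92.9,  24. ])]
time: 30.95
eef_pos: [0.5561, 0.1213, 0.0125]
tool_rot: [-3.141, -0.001, 0.0]
force: [-0.4, -0.4, 6.9]
grip_width: 0.602
```

Grip at 56 mm matches the collar. I'll carry it to the square bay with the jaws along tray x, to stay clear of the pliers.

```bash
python3 -m creep '[[[0,0,-10,0,50],[0,0,-30,0,50],[0,0,-40,0,50],[0,0,-40,0,50],[-12,46.2,-10,0,50],[-12,46.2,0,0,50],[-12,46.2,0,0,50],[-12,46.2,0,0,50],[-12,46.2,0,0,50],[-12,46.2,0,0,50],[-12,46.2,0,0,50],[-12,46,0,0,50],[-12.1,46,0,0,50],[0,0,0,0,50]]]'
python3 -m creep '[[[0,0,0,9.3,50],[0,0,0,9.3,50],[0,0,0,9.3,50],[0,0,0,9.3,50],[0,0,0,9.3,50],[0,0,0,9.3,50],[0,0,0,9.2,50],[0,0,0,9.2,50],[0,0,0,0,50],[0,0,0,0,50]]]'
python3 -c "
from h import *
grab('wrist','w11');print(sense()['q'])"
```

```text
time: 32.7
eef_pos: [0.4468, -0.2964, 0.1422]
tool_rot: [3.141, 0.0, -0.003]
force: [0.9, 0.2, -0.1]
grip_width: 0.599
time: 33.95
eef_pos: [0.4479, -0.2938, 0.1421]
tool_rot: [-3.141, 0.0, -1.291]
force: [0.2, 0.0, -0.5]
grip_width: 0.598
[-6.28377912e-01 -1.59475930e-01  1.83701608e+00  5.76942370e-05
  1.46398343e+00  2.23390222e+00]
```

View pics/w11.png

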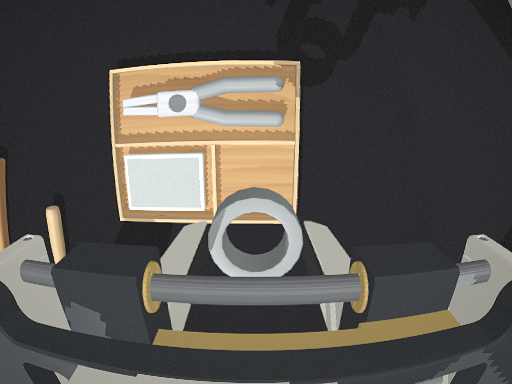

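The collar is held level. The square bay spans columns 216–295, from the lane divider at row 143 to the near wall at row 220. I'll check the bay walls and where the pliers lie.

Run:
```python
from h import *
P=np.load('pics/w11.npy')
y=.2752;c,s=np.cos(y),np.sin(y);C=np.array([511.8,-317.6])
f=lambda u,v,z:(lambda d:np.round([d@[c,s],d@[-s,c]],1))(pt('wrist',u,v,z,P)[:2]*1000-C)
print('corners',f(299,62,.014),f(111,71,.014),f(296,221.5,.014),f(121,220,.014),'div',f(214,175,.014),f(256,143,.014))
print('pivot',f(177.5,103,.02),'tip',f(123,104.5,.016),'ends',f(283,85,.014),f(283,118,.014))
d=P[:2]*1000-C;print('tcp',d@[c,s],d@[-s,c])
```

```text
corners [-97.7 -83.2] [ 97.  -82.2] [-99.3  81.8] [97.5 83.3] div [-13.4  31.4] [-56.   -1.3]
pivot [ 21.  -42.5] tip [ 82.  -44.7] ends [-82.  -59.4] [-82.4 -26.5]
tcp -54.99552917810959 40.27917280218098
```

```bash
python3 -m creep '[[[0,0,40,0,50],[0,0,40,0,50],[0,0,25,0,50],[0,0,13,0,50],[0,0,5,0,50],[0,0,1.3,0,50],[0,0,0,0,50],[0,0,0.6,0,50],[0,0,0.6,0,50],[0,0,0.6,0,50],[0,0,0,0,50],[0,0,0,0,50]]]'
```

```text
time: 35.5
eef_pos: [0.4479, -0.2944, 0.0165]
tool_rot: [-3.141, -0.0, -1.295]
force: [-3.5, 1.6, 6.0]
grip_width: 0.601
```

Contact at the expected height. Releasing, rising and backing up for a full check.

```bash
python3 -m creep '[[[0,0,0,0,66],[0,0,0,0,66],[0,0,0,0,66],[0,0,0,0,66],[0,0,-10,0,66],[0,0,-30,0,66],[0,0,-50,0,66],[0,0,-50,0,66],[0,0,-50,0,66],[0,0,-30,0,66]]]'
python3 -m creep '[[[0,0,0,-10,66],[0,0,0,-10,66],[0,0,0,-10,66],[0,0,0,-10,66],[0,0,0,-10,66],[0,0,0,-10,66],[0,0,0,-10,66],[0,0,0,-4,66],[0,-50,-10,0,66],[0,-50,-10,0,66],[0,-50,-10,0,66],[0,-50,-10,0,66],[0,-50,-10,0,66],[0,-40,-10,0,66],[0,0,-30,0,66],[0,0,-30,0,66],[0,0,0,0,66],[0,0,0,0,66]]]'
python3 -c "
from h import *
grab('wrist','w12');grab('top','t12');grab('scene','s12');print(np.load('pics/w12.npy'))"
```

```text
time: 36.75
eef_pos: [0.4479, -0.2943, 0.2395]
tool_rot: [-3.14, -0.002, -1.295]
force: [-0.1, 0.1, -0.4]
grip_width: 0.712
time: 39.0
eef_pos: [0.4486, -0.0043, 0.3555]
tool_rot: [-3.142, 0.0, -0.003]
force: [-0.2, -0.1, -0.5]
grip_width: 0.707
[ 4.48560713e-01 -4.28737882e-03  3.55472726e-01 -3.14158560e+00
  2.67134448e-04 -3.43231187e-03]
```

View pics/w12.png

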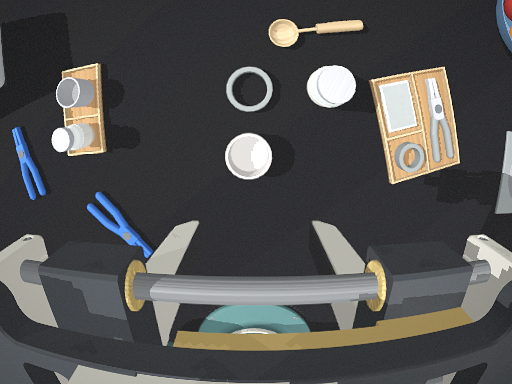

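View pics/s12.png

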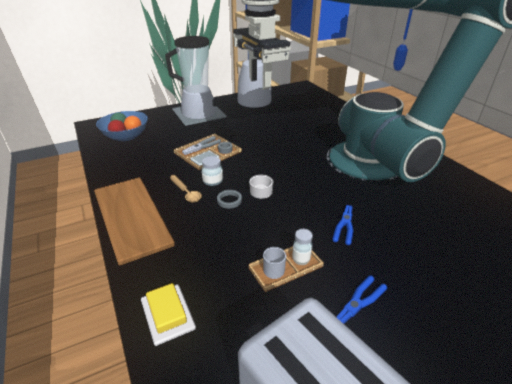

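All four are in their bays and standing or lying correctly: collar (410,156), pliers (437,110), cup rim (68,94) and jar lid (62,140). The bystanders have not moved in the scene view. One numeric check from the top camera:

Run:
```python
from h import *
P=np.load('pics/w12.npy')
def tf(C,y,w):
    d=w[:2]*1000-np.array(C);c,s=np.cos(y),np.sin(y);return np.round([d@[c,s],d@[-s,c]],1)
rt=([511.8,-317.6],.2752);ct=([541.3,325.6],.029)
print('collar',tf(*rt,pt('wrist',410,156.5,.026,P)))
print('pivot(expect ~21,-42)',tf(*rt,pt('wrist',437.5,110,.02,P)))
print('jar',tf(*ct,pt('wrist',61.5,140,.092,P)),'cup',tf(*ct,pt('wrist',68,93.5,.059,P)))
a=cv2.imread('pics/top0.png');b=cv2.imread('pics/t12.png')
for nm,(x0,y0,x1,y1) in dict(widejar=(305,141,336,172),ring=(259,144,290,175),ram=(259,181,290,212),spoon=(282,108,345,138)).items():
    f=lambda im:[np.mean(v) for v in np.where(im[y0:y1,x0:x1].max(2)>90)]
    print(nm,np.round(np.array(f(b))-f(a),2),'px')
cv2.imwrite('pics/t12c.png',cv2.resize(b[100:220,140:430],None,fx=2.75,fy=2.75,interpolation=cv2.INTER_CUBIC))
```

```text
collar [-53.   42.2]
pivot(expect ~21,-42) [ 18.9 -41.1]
jar [-48.9  -3.3] cup [31.1 -2.1]
widejar [3.06 0.4 ] px
ring [ 1.59 -0.3 ] px
ram [-1.17 -0.75] px
spoon [0.04 0.01] px
```

View pics/t12c.png

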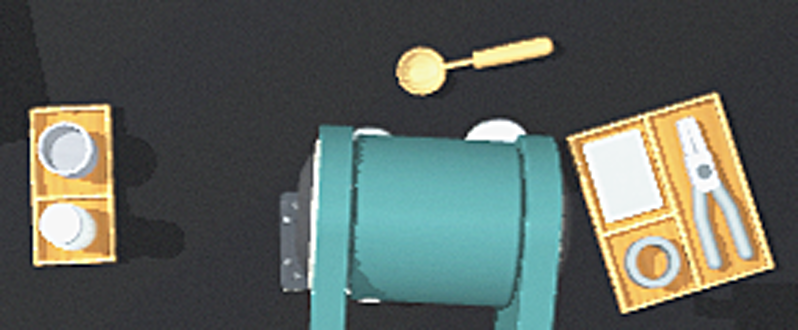

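The top view shows all four things in their bays. The arm hides three bystanders there, so those pixel differences mean nothing. I'll compare them in the wrist views (w1 against w12) instead.

Run:
```python
from h import *
P1=np.load('pics/w1.npy');P=np.load('pics/w12.npy')
for nm,a,b,z in [('ring',(252.5,118.5),(249,89),.012),('ramekin',(251.5,180.5),(248.5,156),.042),('widejar lid',(333,117.5),(336.5,84.5),.08),('spoon bowl',(285,65),(283.5,33),.008)]:
    print(nm,np.round(pt('wrist',*a,z,P1)*1000)[:2],np.round(pt('wrist',*b,z,P)*1000)[:2])
from cell import finish_job
s=sense();print(s['time'],np.abs(s['dq']).max());print(finish_job())
```

```text
ring [558.   5.] [559.   5.]
ramekin [449.   6.] [448.   6.]
widejar lid [ 565. -128.] [ 564. -127.]
spoon bowl [659. -55.] [659. -54.]
39.15 0.0033756197291574417
the job is handed in; nothing more can be done
None
```

Both kits are made up and the job is handed in at 39 s, with the gripper open and clear of everything. No verdict comes back, so these are my own last checks.

Each thing was lowered until contact, at the expected height of about 4 mm above its pick height, and only then released. In the wrist view all four sat in their bays, flat or upright:

| Thing | Measured position in tray (mm) | Target (mm) |
|---|---|---|
| Pliers (pivot) | (18.9, -41.1) | about (21, -42) |
| Collar | (-53, 42) | (-55, 40) |
| Spice jar | (-49, -3) | (-48, 0) |
| Steel cup | (31, -2) | (35, 0) |

All four are within tolerance. The pliers line up with the lane.

- **Bystanders:** the wide ring, ramekin, wide jar and spoon agree within about 1 mm between the first and last wrist views.
- **Check that failed:** the top-camera comparison of the wide jar, wide ring and ramekin was unusable because the arm hid them, so I relied on the wrist views for those three.

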